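# Clamp a test panel to its inspection stand

## Task

Clip the wide spring clamp over the top edge of the grey test panel and the stand's back plate behind it, about the middle of the edge, so that its jaws grip the two together and the edge sits well down in the clamp's mouth. Let go of it, leave the panel standing in its place, and do not disturb the other things on the bench.

Things in the scene. Friction and masses are not known exactly. Their poses are not given: they have to be found in the camera images.
- clamp: Steel wide-jaw spring clamp, black grips, 94 x 44 mm, 140 g: its straight leaf, a plate 4 mm thick (all in mm). Origin on the plate's flat outside under the hinge pin; +x to the nose (ends at 42), -x to the handles (end at -52), y along the pin, +z to the sprung leaf (pin at x 0, z 16). It starts lying on the straight leaf, +z up: its handles, one above the other, cannot be squeezed from above.
- clamp_nose (a point): Middle of the nose end, where the pads meet (x 42, y 0, z 16 mm in the clamp's frame). Shut, the nose end is a flat foot 44 mm wide (y), 32 thick (z 0 to 32) on which the clamp can stand, handles up. Rubber pads reach back to x 24 (straight leaf) and x 30 (sprung leaf, 38 wide). The mouth is 37 deep, from the nose to the hinge barrel (10 thick).
- clamp_handles (a point): Between the handles, 10 mm from their ends (x -42, y 0, z 25 mm in the clamp's frame). The straight leaf's handle is flat at z 0; the sprung leaf's slopes from the hinge (z 32) to its end at x -50, z 51: shut, the handle ends are 51 mm apart over their outsides.
- jaw (a joint): Opening angle of the sprung leaf about the hinge pin, rad: 0 shut, 0.5 wide open (stops). Squeezing the handles opens it: spring 0.25 N m when shut plus 1 N m/rad, so about 6 N at the handles starts it and 15 to 20 N holds it wide open; then the pads are about 16 mm apart and the handle ends about 23 mm over their outsides. On the 8 mm of panel and back plate it reads about 0.23.
- stand: Fixed stand: dark base 125 x 140 x 8 mm, aluminium back plate 5 thick, 130 wide, 150 long, leaning back 12 degrees, held from behind by two thin stays (55 either side of the middle, up to 85 along the plate). Origin at the centre of the base's underside; front to -x, y along the edges. The plate's front face leaves the base at x -26, z 8 mm and rises towards +x. A lip 10 high stands before the panel.
- panel: Grey coated steel test panel 100 x 150 x 3 mm with a scribed cross, loose, 350 g, standing on the stand's base and leaning flat against its back plate (12 degrees), their top edges level. Origin at the middle of its rear foot edge; the frame is upright: z vertical, y along its edges, the panel rises along (sin 12, 0, cos 12 degrees), its front looks to -x.
- panel_top (a point): Middle of the panel's top edge, at half its 3 mm thickness. Panel and back plate together are 8 mm thick: square to the panel they reach from 1.5 mm before to 6.5 mm behind this point.
- step_block: Bystander: steel stepped calibration block 96 x 30 mm, steps 10 to 34 mm high. Origin under its middle.
- gel_bottle: Bystander: white squeeze bottle with a nozzle, 52 mm across, 148 mm tall. Origin under its middle.
- probe: Bystander: dark round probe, 28 mm across, 48 mm tall, upright. Origin under its middle.
- tape: Bystander: roll of paper tape lying flat, 72 mm across, 19 mm high. Origin under its middle.
- small_clip: Bystander: small steel paper clip 26 mm wide, about 45 mm long, 17 mm high (not the clamp). Origin under its middle.
- mouse: Bystander: computer mouse 98 x 56 x 28 mm. Origin under its middle.
- spare_panel: Bystander: a second grey panel lying flat, 150 x 100 x 3 mm. Origin under its middle.
There are look-alikes about, which are no part of the job. Leave any turquoise look-alike of the clamp alone.

How it is judged:
By the outcome, as a careful person would: the job done as asked, in the order asked, and still so for the second after the job is handed in, with the robot touching nothing.
It also fails if it takes over 51 s, if anything falls off the work surface, if the arm or the gripper's body presses on something with over 40 N, if the wrist force passes 120 N, or if a joint passes its speed limit or range.

## Robot

A 6-joint arm with a two-finger parallel gripper is mounted at the origin on the work surface. World frame = base frame: x ahead of the robot, y to its left, z up, the work surface at z = 0. Lengths are in m, angles in degrees, forces in N, time in s.
With the tool pointing down it reaches from about 0.3 to 0.75 m from the base axis. Payload 8.5 kg.
Tool frame: the origin (TCP) lies midway between the tips of the shut fingers; the grasp point (between the pads) lies manip.hold_point_z behind it (manip.hold_point_z is the distance from the TCP to the grasp point, in m); z points along the fingers, y is the line along which they close (so a half turn about z gives the same grasp; the last joint's range is limited). The gripper opens to 88 mm and grips with 3 to 60 N. Pads are 18 mm wide; open, the fingers measure 123 mm over their backs; the gripper's body (75 mm by 187 mm) begins 45 mm behind the grasp point.
Start: joints at [-84.127, 21.807, 74.336, -0, 83.858, -12.336], TCP at [0.172, -0.522, 0.239] pointing down, gripper open.
Joint ranges: [-178.18, 178.18], [-50.72, 133.34], [12.68, 142.11], [-81.47, 261.47], [9.98, 163.14], [-165.26, 165.26]. Speed limits (degrees/s): [136.94, 136.94, 180, 180, 180, 180].

## Interface

Orientations are given as [roll, pitch, yaw] about the fixed x, y, z axes, in that order (R = Rz(yaw) Ry(pitch) Rx(roll)).
In Python, from workcell import telemetry, cams, workorder, manip gives the robot as it stands.
- The arm moves only by the tool arm_command, never from a script. Its argument "plan" is a list of rows, each an object with "gripper": the closure, from 0 (fully open) to 1 (shut); "offset": the shift along the tool's x, y, z in m, a list of three; "yaw": the turn about the tool's z in degrees. In form: [{"gripper": gripper, "offset": [tx, ty, tz], "yaw": yaw}, ...]. A call has 1 to 5 rows; each row is the pose to reach, as a shift and turn from the pose commanded when the call began, along the tool's axes at that moment; what a row does not reach only later rows make up. A row lasts 1/12 s, in which the tool goes at most 41.7 mm and 7.16 degrees, less where a joint would pass 70% of its speed; a pose out of reach is approached as far as the arm can. A call with a gripper value outside its range is refused whole. The fingers move at their own pace and stop on an object; "force" is the grip in N (left out, the last holds). Time passes only in rows, so rows that repeat a pose let the fingers close. It gives the time, the measured TCP pose, the force, the opening and the grip force at its end, in the units of the state.
- telemetry.state(): the state, without advancing time (a new reading comes with each control period).
- cams.read_camera(name): name is "side" or "top" or "wrist"; returns a dict with "img" (384x512x3 uint8, red, green, blue), "fov_y" (degrees; the focal length in pixels is half the picture's height over the tangent of half this angle, whatever the lens; pixels are square), "cx", "cy" (the principal point, pixels), "k1" (the pictures are not rectified: a ray, as slopes to the right and down, at radius r is drawn at 1 + k1 r^2 times it, then the intrinsics apply), "rvec" (rotation vector, rad) and "tvec" (3), from world to camera coordinates, as OpenCV has them; the wrist camera has in their place "hand_eye" (4x4, takes a point from camera to tool coordinates, whose origin is the TCP and whose axes are the flange's). Camera axes: x right, y down, z forward; pixel columns grow to the right and rows downward; lengths in m; the calibration is good to about 2 mm. A picture is of the moment at which its call begins: read the wrist's pose just before it. There is no depth.
- workorder.sign_off(): hands the job in; it is judged then, once.
The state is a dict: "t": time; "qpos": joint angles; "qvel": joint speeds; "joint_efforts": joint torques, N m; "position": TCP position; "eef_rot": TCP orientation; "wrist_force": force on the tool from outside, world axes, zero at the start; "wrist_torque": the same for the moment, N m; "grip_width": finger opening in m; "finger_force": force on a finger pad.
Only numpy, scipy, OpenCV 4.12 (cv2) and the standard library are available. Lean on these libraries where they do the work, as an engineer would, in place of code of your own. Each camera call takes 0.05 s, during which the arm holds its last target. There are 200 camera calls.

## Working session

There is one attempt and no reset: what is moved stays moved. The work goes in short steps, Python scripts to look and compute and a tool call to move; the robot and the scene stay as the last step left them, time stands still between calls to the robot, and variables do not carry over. Pictures are saved under pics/ and viewed, at most 10 in all, crops included, and the job is handed in when it is done.

Besides the shell and the picture viewer there is one more tool, called after ">>>" as name(argument=value, ...), one argument or row to a line, values as JSON. arm_command: Moves the arm, as the interface text tells. Its arguments: {"type":"object","properties":{"plan":{"type":"array"},"force":{"type":"number"}},"required":["plan"]}

```bash
ls; mkdir -p pics
python3 - <<'E'
from workcell import telemetry,cams,manip
import cv2,numpy as np
s=telemetry.state();print(s);print(manip.hold_point_z)
ims=[]
for n in("top","side"):
    c=cams.read_camera(n);im=c.pop("img");print(n,c);cv2.imwrite(f"pics/{n}0.png",im[:,:,::-1])
c=cams.read_camera("wrist");im=c.pop("img");print(c)
E
```

```text
pics
{'t': 0.0, 'qpos': array([-8.41285332e+01,  2.18409170e+01,  7.43843174e+01, -1.07060839e-03,
        8.38579643e+01, -1.23365896e+01]), 'qvel': array([ 0.12453787, -0.02723909, -0.01883012, -0.05552099,  0.01845442,
        0.03558006]), 'joint_efforts': array([ 2.07101657e-04, -4.37923479e+01, -2.24554628e+01,  7.12920050e-02,
        3.52676748e-02, -9.54937036e-05]), 'position': array([ 0.17181428, -0.52218033,  0.23814102]), 'eef_rot': array([-1.79918495e+02, -1.67360519e-02,  1.82081598e+01]), 'wrist_force': array([-0.15490185,  0.09922372,  1.07951574]), 'wrist_torque': array([-0.00687962,  0.04470737,  0.04393491]), 'finger_force': 0.0, 'grip_width': 0.08839607914917971}
0.0187
top {'fov_y': 50.78237879522457, 'cx': 256.8308915310195, 'cy': 193.97631043536347, 'k1': -0.04347613609656862, 'rvec': array([ 2.17571277, -2.16524037,  0.16456251]), 'tvec': array([0.09480453, 0.51818944, 1.11189836])}
side {'fov_y': 42.28271026169702, 'cx': 256.2666903585511, 'cy': 190.19626270576566, 'k1': -0.12915338904332088, 'rvec': array([ 2.24662702, -0.04756567, -0.01042049]), 'tvec': array([-0.50559146,  0.190811  ,  1.40585986])}
{'fov_y': 62.03007791487669, 'cx': 255.354358792865, 'cy': 191.09525307273566, 'k1': -0.05524618849626921, 'hand_eye': array([[ 5.48459064e-04, -9.57793498e-01, -2.87456631e-01,
         7.43391463e-02],
       [ 9.99999839e-01,  4.83426971e-04,  2.97212716e-04,
        -7.25409793e-04],
       [-1.45704118e-04, -2.87456748e-01,  9.57793609e-01,
        -1.45956061e-01],
       [ 0.00000000e+00,  0.00000000e+00,  0.00000000e+00,
         1.00000000e+00]])}
```

View pics/top0.png

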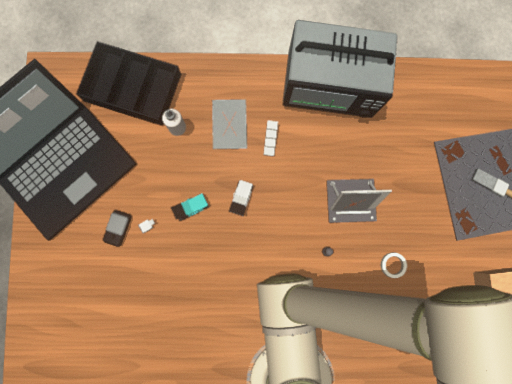

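View pics/side0.png

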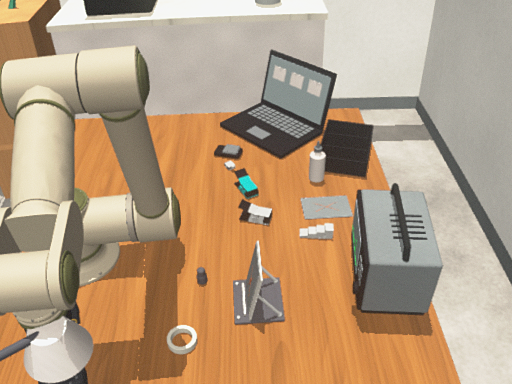

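```bash
cat > h.py <<'E'
import numpy as np,cv2
from scipy.spatial.transform import Rotation as Ro
from workcell import telemetry,cams,manip
def cam(n):
    s=telemetry.state();c=cams.read_camera(n)
    f=192/np.tan(np.radians(c["fov_y"]/2));c["f"]=f
    if n=="wrist":
        T=np.eye(4);T[:3,:3]=Ro.from_euler("xyz",s["eef_rot"],degrees=True).as_matrix();T[:3,3]=s["position"]
        W=T@c["hand_eye"];c["R"]=W[:3,:3].T;c["C"]=W[:3,3]
    else:
        c["R"]=Ro.from_rotvec(c["rvec"]).as_matrix();c["C"]=-c["R"].T@c["tvec"]
    return c
def ray(c,u,v):
    d=np.array([(u-c["cx"])/c["f"],(v-c["cy"])/c["f"]]);p=d.copy()
    for _ in range(20): p=d/(1+c["k1"]*(p@p))
    return c["R"].T@np.array([p[0],p[1],1])
def plane(c,u,v,z):
    d=ray(c,u,v);return c["C"]+d*(z-c["C"][2])/d[2]
def proj(c,P):
    q=c["R"]@(np.asarray(P,float)-c["C"]);p=q[:2]/q[2];p=p*(1+c["k1"]*(p@p));return p*c["f"]+[c["cx"],c["cy"]]
def tri(c1,p1,c2,p2):
    A=np.zeros((3,3));b=np.zeros(3)
    for c,p in((c1,p1),(c2,p2)):
        d=ray(c,*p);d/=np.linalg.norm(d);M=np.eye(3)-np.outer(d,d);A+=M;b+=M@c["C"]
    return np.linalg.solve(A,b)
E
python3 - <<'E'
from h import *
t=cam("top");s=cam("side")
print(t["C"],s["C"],t["f"],s["f"])
def crop(c,x,y,w,h,W,H): return cv2.resize(c["img"][y:y+h,x:x+w,::-1],(W,H),interpolation=cv2.INTER_CUBIC)
a=np.hstack([crop(t,222,170,50,50,400,400*1)[:300],crop(t,320,165,80,60,400,300)])
a[:]=np.hstack([crop(t,215,172,60,45,400,300),crop(t,320,165,80,60,400,300)])
b=np.hstack([crop(s,225,190,60,45,400,300),crop(s,215,235,100,75,400,300)])
cv2.imwrite("pics/z.png",np.vstack([a,b]))
for p in((241,197),(241,183),(240,210)):print(plane(t,*p,.016))
E
```

```text
[0.3768222  0.12870319 1.16415921] [ 0.49985163 -0.99260499  1.01654178] 404.5115854678863 496.51229918543237
[0.5105561  0.14209464 0.016     ]
[0.55097844 0.14241564 0.016     ]
[0.47331228 0.14464593 0.016     ]
```

View pics/z.png

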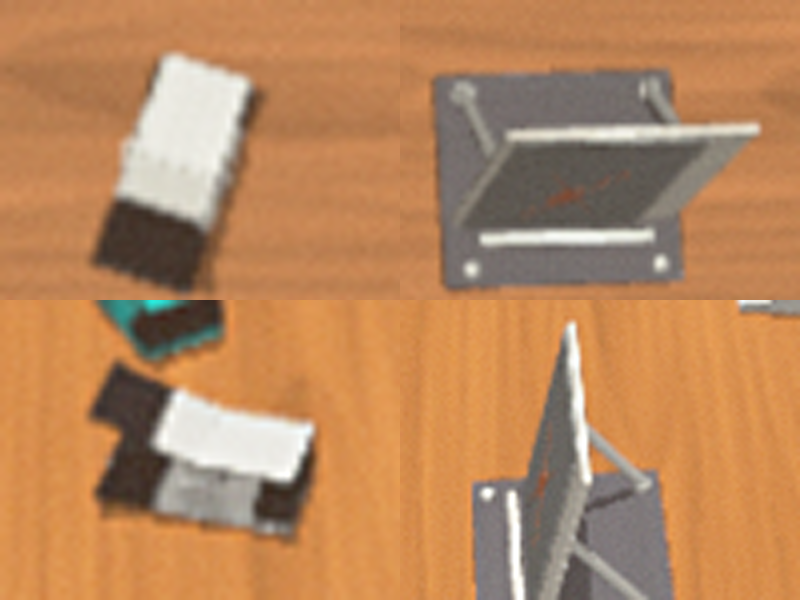

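Run:
```python
from h import *
t=cam("top")
n=plane(t,246.1,182.2,.032);e=plane(t,237.5,213.2,.049)
print(n,e,np.degrees(np.arctan2(*(n-e)[1::-1])),np.linalg.norm((n-e)[:2]))
for p in((342,191.6),(391.6,190.4),(381,191)):print(plane(t,*p,.155))
s=telemetry.state();R=Ro.from_euler("xyz",s["eef_rot"],degrees=True).as_matrix()
print(R.T@(np.array([.43,.155,.22])-s["position"]))
```

```text
[0.55094535 0.1278202  0.032     ] [0.46164432 0.15101104 0.049     ] -14.55773077719714 0.09226315174217015
[ 0.50977029 -0.11537254  0.155     ]
[ 0.51374378 -0.24359019  0.155     ]
[ 0.51200489 -0.21597253  0.155     ]
[ 0.45686731 -0.56278035  0.0188742 ]
```

>>> arm_command(
  plan=[
    {"gripper": 0,"offset": [0.025,-0.031,0],"yaw": 0},
    {"gripper": 0,"offset": [0.05,-0.062,0],"yaw": 0},
    {"gripper": 0,"offset": [0.075,-0.093,0],"yaw": 0},
    {"gripper": 0,"offset": [0.1,-0.124,0],"yaw": 0},
    {"gripper": 0,"offset": [0.125,-0.155,0],"yaw": 0},
  ],
)

```text
t: 0.72
position: [0.2424, -0.3343, 0.2387]
eef_rot: [-180.0, -0.0, 18.2]
wrist_force: [0.7, 0.2, 0.7]
grip_width: 0.0881
finger_force: 0.0
```

>>> arm_command(
  plan=[
    {"gripper": 0,"offset": [0.025,-0.031,0],"yaw": 0},
    {"gripper": 0,"offset": [0.05,-0.062,0],"yaw": 0},
    {"gripper": 0,"offset": [0.075,-0.093,0],"yaw": 0},
    {"gripper": 0,"offset": [0.1,-0.124,0],"yaw": 0},
    {"gripper": 0,"offset": [0.125,-0.155,0],"yaw": 0},
  ],
)

```text
t: 1.13
position: [0.3125, -0.148, 0.2389]
eef_rot: [180.0, -0.0, 18.2]
wrist_force: [1.0, -0.9, 0.0]
grip_width: 0.0885
finger_force: 0.0
```

>>> arm_command(
  plan=[
    {"gripper": 0,"offset": [0.025,-0.031,0],"yaw": 0},
    {"gripper": 0,"offset": [0.05,-0.062,0],"yaw": 0},
    {"gripper": 0,"offset": [0.075,-0.093,0],"yaw": 0},
    {"gripper": 0,"offset": [0.1,-0.124,0],"yaw": 0},
    {"gripper": 0,"offset": [0.125,-0.155,0],"yaw": 0},
  ],
)

```text
t: 1.55
position: [0.3829, 0.0386, 0.239]
eef_rot: [180.0, -0.0, 18.2]
wrist_force: [1.6, -1.7, 0.7]
grip_width: 0.0882
finger_force: 0.0
```

>>> arm_command(
  plan=[
    {"gripper": 0,"offset": [0.02,-0.03,0],"yaw": 6.5},
    {"gripper": 0,"offset": [0.04,-0.06,0],"yaw": 13},
    {"gripper": 0,"offset": [0.06,-0.085,0],"yaw": 20},
    {"gripper": 0,"offset": [0.08,-0.098,0],"yaw": 26.5},
    {"gripper": 0,"offset": [0.08,-0.098,0],"yaw": 33},
  ],
)

```text
t: 1.97
position: [0.4297, 0.1579, 0.2385]
eef_rot: [-179.9, -0.0, -13.7]
wrist_force: [-0.2, -0.1, -0.9]
grip_width: 0.0881
finger_force: 0.0
```

Run:
```python
from h import *
c=cam("wrist");cv2.imwrite("pics/w1.png",c["img"][:,:,::-1]);print(telemetry.state()["position"],telemetry.state()["eef_rot"])
np.save("w1.npy",np.array([0]));import pickle;pickle.dump(c,open("w1.pkl","wb"))
```

```text
[0.42871641 0.1563395  0.23839114] [-1.79999739e+02  1.51591575e-02 -1.41765557e+01]
```

View pics/w1.png

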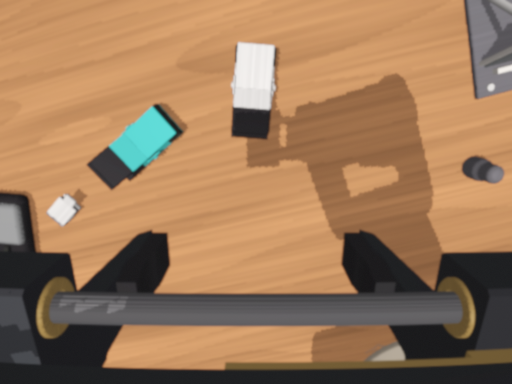

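Run:
```python
from h import *
import pickle;c=pickle.load(open("w1.pkl","rb"))
im=c["img"][20:150,210:300].astype(int)
w=(im.min(2)>170).astype(np.uint8);b=(im.max(2)<50).astype(np.uint8)
for m in(w,b):
    k=max(cv2.findContours(m,0,1)[0],key=cv2.contourArea)+[[210,20]]
    print(cv2.boxPoints(cv2.minAreaRect(k)).round(1).tolist())
P=[plane(c,*p) for p in((238,44,.032),(276,45,.032),(232,136,.051),(269,138,.051))]
print(np.round(P,4))
n=(P[0]+P[1])/2;e=(P[2]+P[3])/2
print(n,e,np.linalg.norm((n-e)[:2]),np.degrees(np.arctan2(*(n-e)[1::-1])))
```

```text
[[229.10000610351562, 105.80000305175781], [234.5, 41.29999923706055], [277.70001220703125, 44.900001525878906], [272.29998779296875, 109.4000015258789]]
[[232.5, 134.6999969482422], [234.5, 109.0], [268.6000061035156, 111.69999694824219], [266.70001220703125, 137.3000030517578]]
[[0.556  0.1463 0.032 ]
 [0.5459 0.1088 0.032 ]
 [0.4684 0.1743 0.051 ]
 [0.4573 0.1375 0.051 ]]
[0.55095605 0.12754492 0.032     ] [0.46283942 0.15589669 0.051     ] 0.09256545654073305 -17.83572265689188
```

>>> arm_command(
  plan=[
    {"gripper": 0,"offset": [0.025,-0.004,0.03],"yaw": 3.5},
    {"gripper": 0,"offset": [0.042,-0.0075,0.068],"yaw": 3.5},
    {"gripper": 0,"offset": [0.042,-0.0075,0.108],"yaw": 3.5},
    {"gripper": 0,"offset": [0.042,-0.0075,0.148],"yaw": 3.5},
    {"gripper": 0,"offset": [0.042,-0.0075,0.188],"yaw": 3.5},
  ],
)

```text
t: 2.43
position: [0.4705, 0.1514, 0.0493]
eef_rot: [-180.0, -0.0, -16.9]
wrist_force: [0.6, -0.1, 0.6]
grip_width: 0.0882
finger_force: 0.0
```

>>> arm_command(
  plan=[
    {"gripper": 0,"offset": [0,0,0.023],"yaw": 0},
    {"gripper": 0,"offset": [0,0,0.023],"yaw": 0},
    {"gripper": 0,"offset": [0,0,0.023],"yaw": 0},
  ],
)

```text
t: 2.68
position: [0.4705, 0.1516, 0.0278]
eef_rot: [180.0, 0.1, -17.0]
wrist_force: [0.8, -0.8, 0.5]
grip_width: 0.0882
finger_force: 0.0
```

Run:
```python
from h import *
s=telemetry.state();print(s["position"],s["eef_rot"],s["wrist_force"])
c=cam("wrist");d=cam("side")
a=cv2.resize(c["img"],(640,480))[:,:,::-1];b=cv2.resize(d["img"][180:240,215:295],(160*3,120*3),interpolation=2)[:,:,::-1]
o=np.zeros((600,800,3),np.uint8);o[:384,:512]=c["img"][:,:,::-1];o[384:600,512:800]=cv2.resize(b,(288,216));cv2.imwrite("pics/w2.png",o)
```

```text
[0.4705468  0.15156866 0.02775931] [ 1.79962786e+02  9.18851515e-02 -1.70065532e+01] [ 0.81609957 -0.82816055  0.52185731]
```

View pics/w2.png

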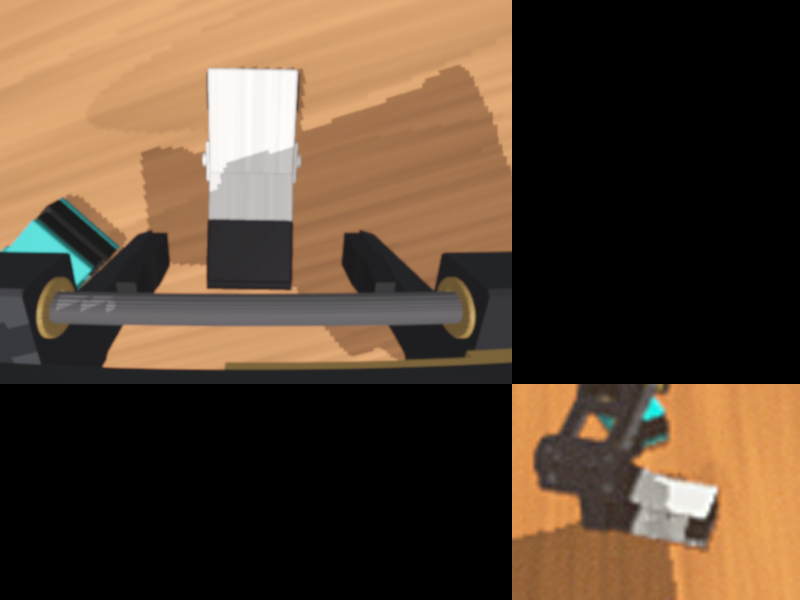

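>>> arm_command(
  plan=[
    {"gripper": 1,"offset": [0,0,0],"yaw": 0},
    {"gripper": 1,"offset": [0,0,0],"yaw": 0},
    {"gripper": 1,"offset": [0,0,0],"yaw": 0},
    {"gripper": 1,"offset": [0,0,0],"yaw": 0},
    {"gripper": 1,"offset": [0,0,0],"yaw": 0},
  ],
  force=6,
)

```text
t: 3.2
position: [0.4709, 0.152, 0.0281]
eef_rot: [-180.0, -0.0, -17.1]
wrist_force: [-0.4, -0.3, -0.3]
grip_width: 0.057
finger_force: 0.0
```

>>> arm_command(
  plan=[
    {"gripper": 1,"offset": [0,0,0],"yaw": 0},
    {"gripper": 1,"offset": [0,0,0],"yaw": 0},
  ],
)

```text
t: 3.37
position: [0.4707, 0.152, 0.0278]
eef_rot: [-180.0, -0.0, -17.1]
wrist_force: [0.3, -0.2, -0.5]
grip_width: 0.0435
finger_force: 0.0
```

>>> arm_command(
  plan=[
    {"gripper": 1,"offset": [0,0,0],"yaw": 0},
    {"gripper": 1,"offset": [0,0,0],"yaw": 0},
    {"gripper": 1,"offset": [0,0,0],"yaw": 0},
  ],
)

```text
t: 3.62
position: [0.4707, 0.152, 0.0277]
eef_rot: [-180.0, 0.0, -17.1]
wrist_force: [-0.3, 1.2, 0.7]
grip_width: 0.0373
finger_force: 6.0
```

>>> arm_command(
  plan=[
    {"gripper": 1,"offset": [0.007,0,-0.01],"yaw": 0},
    {"gripper": 1,"offset": [0.015,0,-0.02],"yaw": 0},
    {"gripper": 1,"offset": [0.024,0,-0.0285],"yaw": 0},
    {"gripper": 1,"offset": [0.0345,0,-0.0355],"yaw": 0},
    {"gripper": 1,"offset": [0.0455,0,-0.041],"yaw": 0},
  ],
)

```text
t: 4.03
position: [0.5144, 0.1385, 0.0693]
eef_rot: [180.0, 0.0, -17.1]
wrist_force: [-0.3, 0.8, -1.8]
grip_width: 0.0376
finger_force: 6.0
```

>>> arm_command(
  plan=[
    {"gripper": 1,"offset": [0.0115,0,-0.004],"yaw": 0},
    {"gripper": 1,"offset": [0.0235,0,-0.0065],"yaw": 0},
    {"gripper": 1,"offset": [0.036,0,-0.0075],"yaw": 0},
    {"gripper": 1,"offset": [0.048,0,-0.007],"yaw": 0},
    {"gripper": 1,"offset": [0.061,0,-0.0045],"yaw": 0},
  ],
)

```text
t: 4.45
position: [0.5729, 0.1205, 0.0732]
eef_rot: [180.0, 0.0, -17.1]
wrist_force: [0.8, -0.2, -1.2]
grip_width: 0.0379
finger_force: 6.0
```

Run:
```python
from h import *
c=cam("wrist");d=cam("side")
o=np.zeros((600,800,3),np.uint8);o[:384,:512]=c["img"][:,:,::-1];o[300:600,400:800]=cv2.resize(d["img"][165:240,215:315],(400,300),interpolation=2)[:,:,::-1];cv2.imwrite("pics/w3.png",o)
```

```text
(no output)
```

View pics/w3.png

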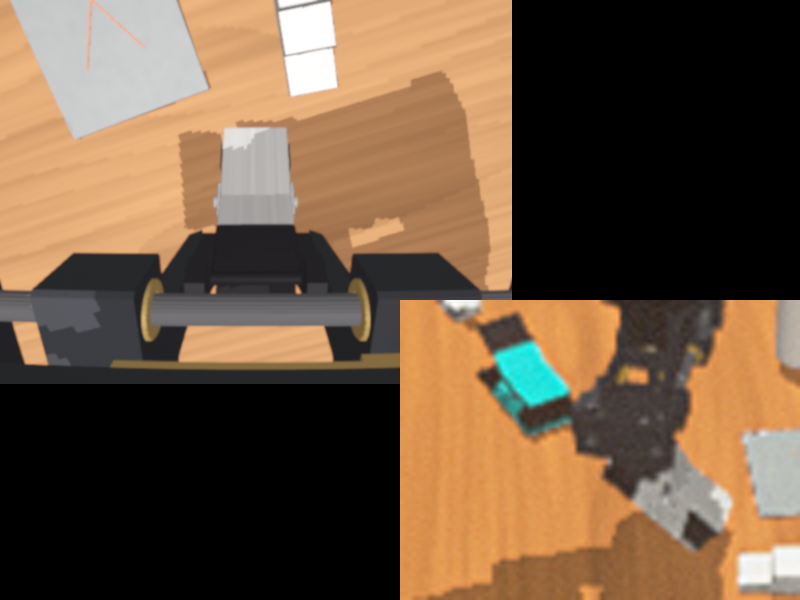

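>>> arm_command(
  plan=[
    {"gripper": 1,"offset": [-0.01,0,-0.015],"yaw": 0},
    {"gripper": 1,"offset": [-0.035,0,-0.015],"yaw": 0},
    {"gripper": 1,"offset": [-0.065,0,-0.015],"yaw": 0},
    {"gripper": 1,"offset": [-0.1,0,-0.015],"yaw": 0},
    {"gripper": 1,"offset": [-0.1,0,-0.015],"yaw": 0},
  ],
)

```text
t: 4.97
position: [0.47, 0.1516, 0.0877]
eef_rot: [179.9, 0.4, -17.0]
wrist_force: [-0.3, 0.9, -1.7]
grip_width: 0.0379
finger_force: 6.0
```

>>> arm_command(
  plan=[
    {"gripper": 1,"offset": [0,0,0],"yaw": 0},
    {"gripper": 1,"offset": [0,0,0],"yaw": 0},
    {"gripper": 1,"offset": [0,0,0.006],"yaw": 0},
    {"gripper": 1,"offset": [0,0,0.012],"yaw": 0},
    {"gripper": 1,"offset": [0,0,0.014],"yaw": 0},
  ],
  force=3,
)

```text
t: 5.38
position: [0.4775, 0.1498, 0.0734]
eef_rot: [180.0, 0.0, -17.1]
wrist_force: [-0.5, -0.2, 4.2]
grip_width: 0.0377
finger_force: 3.0
```

>>> arm_command(
  plan=[
    {"gripper": 1,"offset": [0.008,0,0],"yaw": 0},
    {"gripper": 1,"offset": [0.016,0,0],"yaw": 0},
    {"gripper": 1,"offset": [0.024,0,0.001],"yaw": 0},
    {"gripper": 1,"offset": [0.032,0,0.001],"yaw": 0},
    {"gripper": 1,"offset": [0.04,0,0.001],"yaw": 0},
  ],
)

```text
t: 5.8
position: [0.5162, 0.1379, 0.0731]
eef_rot: [180.0, 0.0, -17.1]
wrist_force: [-0.2, 0.4, -1.3]
grip_width: 0.0378
finger_force: 3.0
```

```bash
cat > v.py <<'E'
from h import *
import sys
c=cam("wrist");d=cam("side");s=telemetry.state()
p=proj(d,s["position"]-[0,0,.03]).astype(int);x,y=max(p[0]-50,0),max(p[1]-37,0)
o=np.zeros((384,800,3),np.uint8);o[:,:512]=c["img"][:,:,::-1]
k=cv2.resize(d["img"][y:y+75,x:x+100],(400,300),interpolation=2)[:,:,::-1];o[84:,512:]=k[:,56:344];cv2.imwrite(sys.argv[1],o)
print(s["t"],s["position"],s["eef_rot"],s["wrist_force"])
E
python3 v.py pics/w4.png
```

```text
5.9 [0.51665488 0.13779093 0.07321208] [-1.79982378e+02 -6.36867419e-02 -1.71218011e+01] [ 0.0821367  -0.90500195  0.28769122]
```

View pics/w4.png

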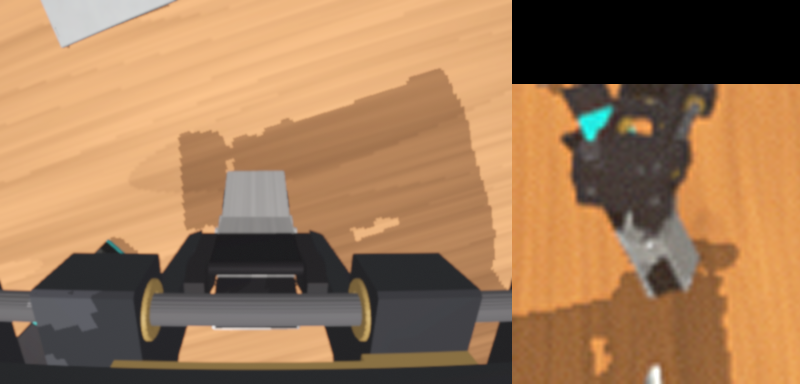

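>>> arm_command(
  plan=[
    {"gripper": 1,"offset": [0.008,0,0.0005],"yaw": 0},
    {"gripper": 1,"offset": [0.016,0,0.0015],"yaw": 0},
    {"gripper": 1,"offset": [0.024,0,0.0035],"yaw": 0},
    {"gripper": 1,"offset": [0.032,0,0.006],"yaw": 0},
    {"gripper": 1,"offset": [0.038,0,0.0085],"yaw": 0},
  ],
)

```text
t: 6.32
position: [0.5525, 0.1268, 0.0644]
eef_rot: [-180.0, -0.0, -17.1]
wrist_force: [-1.1, -0.2, -0.2]
grip_width: 0.0381
finger_force: 3.0
```

```bash
cat > phi.py <<'E'
from h import *
c=cam("wrist");s=telemetry.state();im=c["img"].astype(int)
cv2.imwrite(f"pics/n{s['t']:.2f}.png",c["img"][:,:,::-1])
sub=im[90:250,200:320];g=(sub.max(2)-sub.min(2)<25)&(sub.min(2)>90)
r=np.where(g.sum(1)>30)[0]+90;print(s["position"],s["wrist_force"],"rows",r[:1],r[-1:],[np.where(g[k-90])[0][[0,-1]]+200 for k in(r[0],r[-1])] if len(r) else 0)
R=Ro.from_euler("xyz",s["eef_rot"],degrees=True).as_matrix();G=s["position"]-R[:,2]*.0187
for f in range(45,106,5):
    a=np.radians(f)
    # grip at clamp (-41,46); nose top sprung corner (42,32)
    def P(x,z): return G+R[:,0]*((x+41)*np.cos(a)+(z-46)*np.sin(a))/1e3+np.array([0,0,1])*(-(x+41)*np.sin(a)+(z-46)*np.cos(a))/1e3
    print(f,proj(c,P(42,32)).round(0),proj(c,P(-50,51)).round(0),"nose z",round(P(42,0)[2],4))
E
python3 phi.py
```

```text
[0.55318578 0.12650902 0.06401946] [ 1.17416484 -0.23283367 -0.32698785] rows [209] [235] [array([229, 282]), array([223, 288])]
45 [257. 137.] [257. 283.] nose z -0.0085
50 [257. 146.] [257. 281.] nose z -0.0104
55 [256. 155.] [257. 280.] nose z -0.0116
60 [256. 165.] [257. 278.] nose z -0.0122
65 [256. 174.] [257. 276.] nose z -0.0119
70 [256. 184.] [257. 274.] nose z -0.011
75 [256. 193.] [257. 272.] nose z -0.0094
80 [256. 203.] [257. 270.] nose z -0.007
85 [256. 213.] [257. 268.] nose z -0.004
90 [256. 223.] [257. 266.] nose z -0.0003
95 [256. 234.] [257. 263.] nose z 0.004
100 [256. 244.] [257. 261.] nose z 0.0089
105 [256. 254.] [257. 259.] nose z 0.0144
```

>>> arm_command(
  plan=[
    {"gripper": 1,"offset": [0.003,0,0],"yaw": 0},
    {"gripper": 1,"offset": [0.007,0,0.0005],"yaw": 0},
    {"gripper": 1,"offset": [0.008,0,0.0005],"yaw": 0},
  ],
)

```text
t: 6.62
position: [0.5595, 0.1247, 0.0642]
eef_rot: [180.0, 0.0, -17.1]
wrist_force: [-0.4, -0.0, -0.7]
grip_width: 0.038
finger_force: 3.0
```

>>> arm_command(
  plan=[
    {"gripper": 1,"offset": [0,0,0],"yaw": 0},
    {"gripper": 1,"offset": [0,0,0],"yaw": 0},
    {"gripper": 1,"offset": [0,0,0],"yaw": 0},
  ],
  force=25,
)

```text
t: 6.87
position: [0.5591, 0.1248, 0.0644]
eef_rot: [-180.0, -0.0, -17.1]
wrist_force: [0.0, -0.8, -0.1]
grip_width: 0.0369
finger_force: 25.0
```

```bash
python3 phi.py|egrep 'rows|^(80|85|90|95)'
```

```text
[0.55909864 0.12484112 0.06442182] [ 0.40807588 -0.30029669 -0.18754549] rows [209] [235] [array([229, 282]), array([223, 288])]
80 [256. 205.] [257. 272.] nose z -0.0066
85 [256. 215.] [257. 270.] nose z -0.0036
90 [256. 225.] [257. 268.] nose z 0.0001
95 [256. 235.] [257. 265.] nose z 0.0044
```

>>> arm_command(
  plan=[
    {"gripper": 1,"offset": [0,0,-0.01],"yaw": 0},
    {"gripper": 1,"offset": [0,0,-0.025],"yaw": 0},
    {"gripper": 1,"offset": [0,0,-0.03],"yaw": 0},
  ],
)

```text
t: 7.17
position: [0.5598, 0.1249, 0.0964]
eef_rot: [-179.9, -0.1, -17.1]
wrist_force: [0.9, 0.1, -1.9]
grip_width: 0.0371
finger_force: 25.0
```

```bash
python3 phi.py|egrep 'rows|^(80|85|90|95)'
```

```text
[0.5600011  0.12493326 0.09665395] [ 0.25159221  0.0714856  -0.89900256] rows [207] [235] [array([229, 281]), array([223, 288])]
80 [256. 205.] [257. 272.] nose z 0.0255
85 [256. 215.] [257. 270.] nose z 0.0285
90 [256. 225.] [257. 268.] nose z 0.0322
95 [256. 235.] [257. 265.] nose z 0.0365
```

>>> arm_command(
  plan=[
    {"gripper": 1,"offset": [-0.016,0.019,0],"yaw": -7},
    {"gripper": 1,"offset": [-0.035,0.042,0],"yaw": -14},
    {"gripper": 1,"offset": [-0.055,0.065,0],"yaw": -21},
    {"gripper": 1,"offset": [-0.07,0.083,0],"yaw": -28},
    {"gripper": 1,"offset": [-0.079,0.093,0],"yaw": -35},
  ],
)

```text
t: 7.63
position: [0.454, 0.0584, 0.0941]
eef_rot: [-180.0, 0.1, 18.2]
wrist_force: [-0.5, 0.1, -2.0]
grip_width: 0.0369
finger_force: 25.0
```

>>> arm_command(
  plan=[
    {"gripper": 1,"offset": [0,0,0],"yaw": -7},
    {"gripper": 1,"offset": [0,0,0],"yaw": -14},
    {"gripper": 1,"offset": [0,0,0],"yaw": -21},
    {"gripper": 1,"offset": [0,0,0],"yaw": -28},
    {"gripper": 1,"offset": [0,0,0],"yaw": -35},
  ],
)

```text
t: 8.05
position: [0.4562, 0.0591, 0.0942]
eef_rot: [-180.0, -0.0, 53.3]
wrist_force: [0.0, -0.0, -1.4]
grip_width: 0.0372
finger_force: 25.0
```

>>> arm_command(
  plan=[
    {"gripper": 1,"offset": [0,0,0],"yaw": -7},
    {"gripper": 1,"offset": [0,0,0],"yaw": -14},
    {"gripper": 1,"offset": [0,0,0],"yaw": -21},
    {"gripper": 1,"offset": [0,0,0],"yaw": -28},
    {"gripper": 1,"offset": [0,0,0],"yaw": -35},
  ],
)

```text
t: 8.47
position: [0.4562, 0.0592, 0.0942]
eef_rot: [-180.0, -0.0, 88.3]
wrist_force: [-0.6, 0.2, -1.5]
grip_width: 0.0372
finger_force: 25.0
```

>>> arm_command(
  plan=[
    {"gripper": 1,"offset": [0,0,0],"yaw": -7},
    {"gripper": 1,"offset": [0,0,0],"yaw": -14},
    {"gripper": 1,"offset": [0,0,0],"yaw": -21},
    {"gripper": 1,"offset": [0,0,0],"yaw": -28},
    {"gripper": 1,"offset": [0,0,0],"yaw": -35},
  ],
)

```text
t: 8.88
position: [0.4561, 0.0592, 0.0942]
eef_rot: [-180.0, -0.0, 123.3]
wrist_force: [-1.4, 0.3, -1.9]
grip_width: 0.0369
finger_force: 25.0
```

>>> arm_command(
  plan=[
    {"gripper": 1,"offset": [0,0,0],"yaw": -7},
    {"gripper": 1,"offset": [0,0,0],"yaw": -14},
    {"gripper": 1,"offset": [0,0,0],"yaw": -21},
    {"gripper": 1,"offset": [0,0,0],"yaw": -28},
    {"gripper": 1,"offset": [0,0,0],"yaw": -35},
  ],
)

```text
t: 9.3
position: [0.4561, 0.0592, 0.0942]
eef_rot: [180.0, -0.0, 158.3]
wrist_force: [0.0, -0.1, -1.5]
grip_width: 0.0375
finger_force: 25.0
```

>>> arm_command(
  plan=[
    {"gripper": 1,"offset": [0,0,0],"yaw": -7},
    {"gripper": 1,"offset": [0,0,0],"yaw": -14},
    {"gripper": 1,"offset": [0,0,0],"yaw": -21},
    {"gripper": 1,"offset": [0,0,0],"yaw": -22},
  ],
)

```text
t: 9.63
position: [0.4561, 0.0592, 0.0942]
eef_rot: [180.0, -0.0, -179.8]
wrist_force: [1.0, 0.0, -1.0]
grip_width: 0.0369
finger_force: 25.0
```

```bash
python3 phi.py|egrep 'rows|^(80|85|90|95)'; python3 -c "
from h import *
s=telemetry.state();print(s['t'],s['eef_rot'],s['qpos'])"
```

```text
[0.45616923 0.05915996 0.09417451] [ 0.21995807 -0.4654883  -1.79057091] rows [207] [235] [array([230, 281]), array([223, 288])]
80 [254. 205.] [254. 273.] nose z 0.0231
85 [254. 215.] [254. 271.] nose z 0.0262
90 [254. 225.] [254. 269.] nose z 0.0299
95 [254. 235.] [254. 267.] nose z 0.0342
9.6833 [ 1.79997840e+02 -1.12751870e-02  1.79934132e+02] [-7.41072446e+00  2.30096399e+01  1.00663181e+02  8.41719930e-04
  5.63386381e+01 -9.73453225e+01]
```

>>> arm_command(
  plan=[
    {"gripper": 1,"offset": [0,0,0.012],"yaw": 0},
    {"gripper": 1,"offset": [0,0,0.023],"yaw": 0},
    {"gripper": 1,"offset": [0,0,0.028],"yaw": 0},
    {"gripper": 1,"offset": [0,0,0.029],"yaw": 0},
    {"gripper": 1,"offset": [0,0,0.03],"yaw": 0},
  ],
)

```text
t: 10.1
position: [0.4558, 0.0592, 0.0646]
eef_rot: [180.0, -0.1, 179.8]
wrist_force: [-7.1, 0.1, 12.4]
grip_width: 0.0368
finger_force: 25.0
```

>>> arm_command(
  plan=[
    {"gripper": 1,"offset": [0,0,0],"yaw": 0},
    {"gripper": 1,"offset": [0,0,0],"yaw": 0},
    {"gripper": 1,"offset": [0,0,0],"yaw": 0},
  ],
  force=3,
)

```text
t: 10.35
position: [0.4565, 0.0591, 0.0647]
eef_rot: [-180.0, 0.0, 179.9]
wrist_force: [-1.8, 0.8, 3.0]
grip_width: 0.0379
finger_force: 3.0
```

```bash
python3 phi.py|egrep 'rows|^(80|85|90|95)'
```

```text
[0.45645613 0.05914209 0.06465294] [-2.65479398  1.07810295  3.83395915] rows [206] [235] [array([229, 281]), array([228, 289])]
80 [254. 205.] [254. 273.] nose z -0.0064
85 [254. 215.] [254. 271.] nose z -0.0033
90 [254. 225.] [254. 269.] nose z 0.0004
95 [254. 235.] [254. 266.] nose z 0.0047
```

Foot contact felt; release and rise, then look.

>>> arm_command(
  plan=[
    {"gripper": 0.3,"offset": [0,0,0],"yaw": 0},
    {"gripper": 0.3,"offset": [0,0,0],"yaw": 0},
    {"gripper": 0,"offset": [0,0,0],"yaw": 0},
    {"gripper": 0,"offset": [0,0,0],"yaw": 0},
    {"gripper": 0,"offset": [0,0,0],"yaw": 0},
  ],
)

```text
t: 10.82
position: [0.4564, 0.0591, 0.0642]
eef_rot: [-180.0, 0.0, 179.9]
wrist_force: [-0.8, -0.4, 0.2]
grip_width: 0.0692
finger_force: 0.0
```

>>> arm_command(
  plan=[
    {"gripper": 0,"offset": [0,0,0],"yaw": 0},
    {"gripper": 0,"offset": [0,0,-0.03],"yaw": 0},
    {"gripper": 0,"offset": [0,0,-0.07],"yaw": 0},
    {"gripper": 0,"offset": [0,0,-0.1],"yaw": 0},
    {"gripper": 0,"offset": [-0.03,0,-0.1],"yaw": 0},
  ],
)

```text
t: 11.23
position: [0.4855, 0.0594, 0.1702]
eef_rot: [-179.9, 0.4, 180.0]
wrist_force: [1.4, 0.2, 1.7]
grip_width: 0.0882
finger_force: 0.0
```

```bash
python3 v.py pics/w5.png
```

```text
11.3333 [0.48925651 0.0587049  0.16563749] [-179.96587484    0.3091144   179.90730043] [-0.4798114  -0.66656965 -0.92301089]
```

View pics/w5.png

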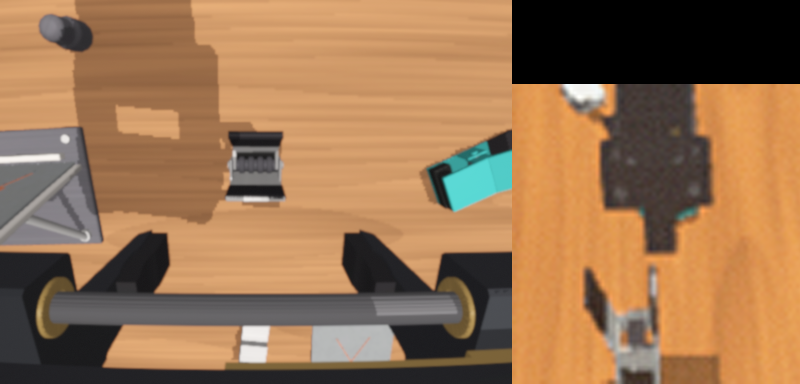

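Run:
```python
from h import *
c=cam("wrist");s=telemetry.state();im=c["img"].astype(int)
for col in(235,245,256,268,278): print(col,im[124:206:2,col].mean(1).astype(int).tolist())
for p in((256.5,131.5,.092),(230,131.5,.092),(283,131.5,.092),(255.5,200,.094),(226,199,.094),(285,199,.094)):print(p,plane(c,*p).round(4))
print(s["position"])
```

```text
235 [117, 88, 40, 45, 37, 27, 22, 21, 24, 62, 124, 158, 207, 213, 213, 212, 211, 192, 161, 160, 158, 131, 75, 112, 121, 122, 123, 124, 119, 68, 25, 23, 24, 25, 33, 59, 140, 149, 119, 142, 163]
245 [116, 88, 51, 60, 53, 37, 28, 25, 28, 63, 124, 135, 123, 49, 35, 47, 70, 82, 88, 90, 84, 73, 68, 110, 124, 125, 125, 126, 122, 78, 26, 23, 24, 25, 44, 102, 198, 199, 123, 116, 116]
256 [159, 117, 54, 61, 53, 39, 28, 26, 27, 64, 125, 137, 124, 49, 35, 34, 59, 84, 94, 97, 88, 74, 71, 114, 124, 124, 124, 123, 120, 76, 26, 24, 24, 25, 45, 100, 196, 199, 123, 116, 116]
268 [162, 124, 56, 62, 54, 39, 28, 26, 26, 64, 125, 137, 125, 49, 38, 57, 73, 82, 86, 86, 84, 78, 75, 100, 121, 122, 123, 122, 118, 75, 26, 21, 23, 25, 47, 99, 191, 195, 123, 116, 116]
278 [162, 138, 59, 60, 54, 38, 27, 26, 27, 65, 124, 152, 209, 201, 167, 162, 159, 160, 162, 162, 159, 132, 84, 112, 118, 120, 124, 125, 119, 75, 26, 24, 25, 24, 33, 60, 137, 153, 119, 116, 113]
(256.5, 131.5, 0.092) [0.4388 0.0602 0.092 ]
(230, 131.5, 0.092) [0.4388 0.0422 0.092 ]
(283, 131.5, 0.092) [0.4388 0.0783 0.092 ]
(255.5, 200, 0.094) [0.4873 0.0595 0.094 ]
(226, 199, 0.094) [0.4865 0.0383 0.094 ]
(285, 199, 0.094) [0.4866 0.0807 0.094 ]
[0.48713002 0.05895963 0.16432227]
```

>>> arm_command(
  plan=[
    {"gripper": 0,"offset": [0.008,0,0],"yaw": 7},
    {"gripper": 0,"offset": [0.016,0,0],"yaw": 14},
    {"gripper": 0,"offset": [0.024,0.001,0],"yaw": 21},
    {"gripper": 0,"offset": [0.026,0.001,0],"yaw": 28},
    {"gripper": 0,"offset": [0.026,0.001,0],"yaw": 35},
  ],
)

```text
t: 11.8
position: [0.4585, 0.0603, 0.1634]
eef_rot: [-179.9, -0.1, 144.6]
wrist_force: [-0.2, -0.7, -0.4]
grip_width: 0.0884
finger_force: 0.0
```

>>> arm_command(
  plan=[
    {"gripper": 0,"offset": [0,0,0],"yaw": 7},
    {"gripper": 0,"offset": [0,0,0],"yaw": 14},
    {"gripper": 0,"offset": [0,0,0],"yaw": 21},
    {"gripper": 0,"offset": [0,0,0],"yaw": 28},
    {"gripper": 0,"offset": [0,0,0],"yaw": 35},
  ],
)

```text
t: 12.22
position: [0.4591, 0.0602, 0.1633]
eef_rot: [-179.9, -0.1, 109.6]
wrist_force: [0.1, 0.4, -0.2]
grip_width: 0.0881
finger_force: 0.0
```

>>> arm_command(
  plan=[
    {"gripper": 0,"offset": [0,0,0],"yaw": 7},
    {"gripper": 0,"offset": [0,0,0],"yaw": 14},
    {"gripper": 0,"offset": [0,0,0],"yaw": 20},
    {"gripper": 0,"offset": [0,0,0],"yaw": 20},
    {"gripper": 0,"offset": [0,0,0],"yaw": 20},
  ],
)

```text
t: 12.63
position: [0.4595, 0.0602, 0.1636]
eef_rot: [-179.9, -0.0, 90.1]
wrist_force: [0.1, 0.1, -0.4]
grip_width: 0.0881
finger_force: 0.0
```

Run:
```python
from h import *
import pickle
s=telemetry.state();print(s["t"],s["position"],s["eef_rot"])
c=cam("wrist");pickle.dump(c,open("w6.pkl","wb"));cv2.imwrite("pics/w6.png",c["img"][:,:,::-1])
for P in((.4355,.0415,.092),(.4355,.0785,.092),(.487,.038,.094),(.487,.081,.094)): print(proj(c,P))
```

```text
12.6333 [0.45949235 0.06018356 0.16360542] [-1.79891799e+02 -1.31078695e-02  9.01057116e+01]
[223.04964028 227.76216475]
[221.62552864 179.19019388]
[292.96498964 233.43017426]
[295.23777278 176.63982981]
```

>>> arm_command(
  plan=[
    {"gripper": 0,"offset": [-0.0005,0.0015,0.03],"yaw": 0},
    {"gripper": 0,"offset": [-0.0005,0.0015,0.06],"yaw": 0},
    {"gripper": 0,"offset": [-0.0005,0.0015,0.085],"yaw": 0},
    {"gripper": 0,"offset": [-0.0005,0.0015,0.0955],"yaw": 0},
    {"gripper": 0.35,"offset": [-0.0005,0.0015,0.0955],"yaw": 0},
  ],
  force=40,
)

```text
t: 13.1
position: [0.4603, 0.0597, 0.0665]
eef_rot: [-179.7, -0.0, 90.1]
wrist_force: [0.3, -0.2, 0.2]
grip_width: 0.0833
finger_force: 0.0
```

>>> arm_command(
  plan=[
    {"gripper": 0.35,"offset": [0,0,0],"yaw": 0},
    {"gripper": 0.35,"offset": [0,0,0],"yaw": 0},
    {"gripper": 0.35,"offset": [0,0,0],"yaw": 0},
    {"gripper": 0.4,"offset": [0,0,0],"yaw": 0},
    {"gripper": 0.4,"offset": [0,0,0],"yaw": 0},
  ],
)

```text
t: 13.52
position: [0.4621, 0.0596, 0.0694]
eef_rot: [179.9, 0.0, 89.9]
wrist_force: [0.3, 0.1, -0.0]
grip_width: 0.0535
finger_force: 0.0
```

>>> arm_command(
  plan=[
    {"gripper": 0.45,"offset": [0,0,0],"yaw": 0},
    {"gripper": 0.45,"offset": [0,0,0],"yaw": 0},
    {"gripper": 0.5,"offset": [0,0,0],"yaw": 0},
    {"gripper": 0.5,"offset": [0,0,0],"yaw": 0},
    {"gripper": 0.5,"offset": [0,0,0],"yaw": 0},
  ],
)

```text
t: 13.93
position: [0.4627, 0.0595, 0.0694]
eef_rot: [179.9, 0.0, 89.9]
wrist_force: [-0.4, -0.1, 6.3]
grip_width: 0.0443
finger_force: 10.2
```

>>> arm_command(
  plan=[
    {"gripper": 0.55,"offset": [0,0,0],"yaw": 0},
    {"gripper": 0.55,"offset": [0,0,0],"yaw": 0},
    {"gripper": 0.6,"offset": [0,0,0],"yaw": 0},
    {"gripper": 0.6,"offset": [0,0,0],"yaw": 0},
    {"gripper": 0.6,"offset": [0,0,0],"yaw": 0},
  ],
)

```text
t: 14.35
position: [0.4632, 0.0595, 0.07]
eef_rot: [179.8, 0.0, 89.9]
wrist_force: [-0.4, 1.0, 11.0]
grip_width: 0.0351
finger_force: 15.2
```

>>> arm_command(
  plan=[
    {"gripper": 0.65,"offset": [0,0,0],"yaw": 0},
    {"gripper": 0.65,"offset": [0,0,0],"yaw": 0},
    {"gripper": 0.7,"offset": [0,0,0],"yaw": 0},
    {"gripper": 0.7,"offset": [0,0,0],"yaw": 0},
    {"gripper": 0.7,"offset": [0,0,0],"yaw": 0},
  ],
)

```text
t: 14.77
position: [0.4634, 0.0595, 0.0704]
eef_rot: [179.7, 0.0, 89.9]
wrist_force: [-0.5, 0.1, 16.9]
grip_width: 0.0265
finger_force: 21.9
```

Run:
```python
from h import *
s=telemetry.state();print(s["t"],s["position"],s["eef_rot"],s["grip_width"],s["finger_force"],s["wrist_force"])
```

```text
14.7667 [0.46335534 0.05949003 0.07044008] [1.79721132e+02 2.72045498e-02 8.99269298e+01] 0.026461150676617976 21.948053306696238 [-0.47951515  0.11465285 16.91735248]
```

>>> arm_command(
  plan=[
    {"gripper": 0.7,"offset": [0,0,-0.015],"yaw": 0},
    {"gripper": 0.7,"offset": [0,0,-0.05],"yaw": 0},
    {"gripper": 0.7,"offset": [0,0,-0.09],"yaw": 0},
    {"gripper": 0.7,"offset": [0,0,-0.13],"yaw": 0},
    {"gripper": 0.7,"offset": [0,0,-0.17],"yaw": 0},
  ],
)

```text
t: 15.18
position: [0.4611, 0.0597, 0.2406]
eef_rot: [-180.0, -0.0, 89.9]
wrist_force: [1.7, -0.6, -1.6]
grip_width: 0.027
finger_force: 19.3
```

>>> arm_command(
  plan=[
    {"gripper": 0.7,"offset": [-0.025,0.008,-0.025],"yaw": 0},
    {"gripper": 0.7,"offset": [-0.055,0.016,-0.035],"yaw": 0},
    {"gripper": 0.7,"offset": [-0.09,0.025,-0.035],"yaw": 0},
    {"gripper": 0.7,"offset": [-0.12,0.035,-0.035],"yaw": 0},
    {"gripper": 0.7,"offset": [-0.15,0.045,-0.035],"yaw": 0},
  ],
)

```text
t: 15.6
position: [0.5066, -0.092, 0.2738]
eef_rot: [-180.0, -0.0, 89.9]
wrist_force: [1.0, -1.0, -0.9]
grip_width: 0.027
finger_force: 19.8
```

>>> arm_command(
  plan=[
    {"gripper": 0.7,"offset": [-0.02,0,0],"yaw": 0},
    {"gripper": 0.7,"offset": [-0.035,0,0],"yaw": 0},
    {"gripper": 0.7,"offset": [-0.035,0,0],"yaw": 0},
    {"gripper": 0.7,"offset": [-0.035,0,0],"yaw": 0},
  ],
)

```text
t: 15.93
position: [0.5064, -0.1257, 0.2733]
eef_rot: [-179.9, -0.0, 89.8]
wrist_force: [0.3, 0.4, -1.8]
grip_width: 0.0267
finger_force: 19.9
```

Run:
```python
from h import *
import pickle
c=cam("wrist");d=cam("side");t=cam("top");s=telemetry.state()
pickle.dump((c,d,t),open("w7.pkl","wb"))
o=np.zeros((584,800,3),np.uint8);o[:384,:512]=c["img"][:,:,::-1]
p=proj(d,s["position"]-[0,0,.04]).astype(int);x,y=p[0]-36,p[1]-37;print(x,y)
o[:300,512:]=cv2.resize(d["img"][y:y+75,x:x+72],(288,300),interpolation=2)[:,:,::-1]
o[384:584,:400]=cv2.resize(t["img"][170:220,310:410],(400,200),interpolation=2)[:,:,::-1]
cv2.imwrite("pics/w7.png",o)
print(s["t"],s["position"],s["eef_rot"],s["wrist_force"],s["grip_width"],s["finger_force"])
```

```text
219 181
16.0833 [ 0.50646148 -0.12448252  0.27376899] [-1.79993988e+02 -1.76142541e-02  8.99822307e+01] [-1.08934326 -0.40255338 -1.88990408] 0.026476528110383514 19.879984392318875
```

View pics/w7.png

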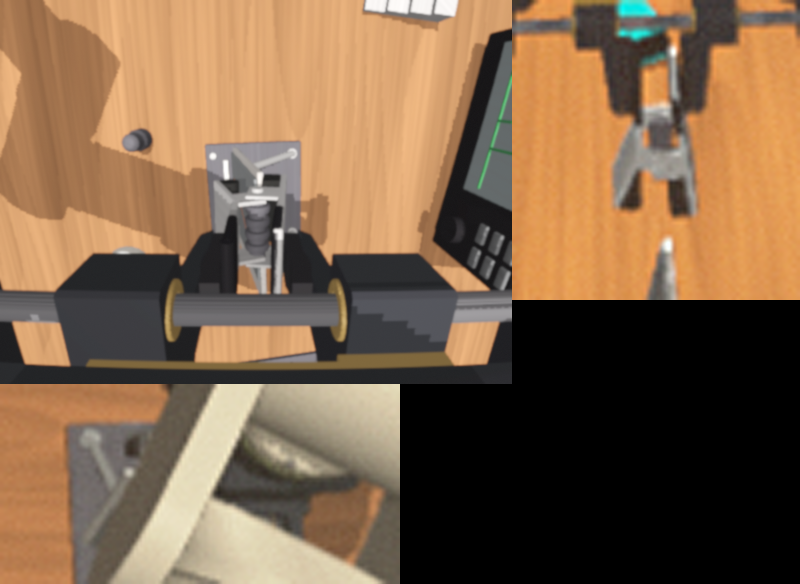

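Run:
```python
from h import *
import pickle
c,d,t=pickle.load(open("w7.pkl","rb"))
i0=cv2.imread("pics/side0.png")[:,:,::-1].astype(int);t0=cv2.imread("pics/top0.png")[:,:,::-1].astype(int)
print("side0 edge rows");
for r in range(238,284,4): print(r,i0[r,252:270].min(1).tolist())
print("top0 edge cols")
for k in range(338,398,5): print(k,t0[184:200,k].min(1).tolist())
g=d["img"].astype(int)
print("clamp now")
for r in range(214,246,2): print(r,g[r,241:268].min(1).tolist())
P=np.array([.5,-.1245-.02,.2])
```

```text
side0 edge rows
238 [72, 79, 84, 82, 78, 71, 77, 81, 84, 84, 76, 72, 77, 72, 77, 75, 78, 77]
242 [76, 77, 74, 97, 163, 233, 238, 99, 68, 80, 76, 76, 71, 71, 69, 81, 76, 78]
246 [80, 77, 77, 95, 130, 190, 241, 174, 82, 76, 83, 76, 75, 77, 74, 76, 74, 78]
250 [78, 84, 92, 90, 124, 219, 251, 242, 95, 67, 84, 79, 74, 74, 74, 72, 76, 75]
254 [82, 87, 94, 87, 114, 159, 206, 238, 122, 75, 80, 79, 83, 73, 74, 81, 73, 73]
258 [95, 96, 98, 94, 89, 113, 188, 247, 228, 92, 71, 81, 76, 77, 78, 79, 79, 77]
262 [98, 92, 98, 90, 90, 122, 198, 239, 233, 87, 69, 75, 77, 70, 78, 77, 79, 82]
266 [93, 100, 95, 96, 96, 104, 153, 201, 244, 209, 137, 86, 72, 75, 75, 75, 82, 81]
270 [90, 95, 96, 99, 92, 92, 136, 221, 251, 241, 125, 140, 168, 168, 144, 102, 71, 76]
274 [100, 94, 92, 99, 99, 90, 98, 147, 231, 237, 118, 71, 70, 82, 105, 140, 159, 164]
278 [82, 92, 96, 96, 102, 109, 120, 137, 187, 249, 207, 121, 109, 118, 120, 112, 112, 107]
282 [94, 96, 92, 104, 114, 120, 143, 142, 144, 141, 130, 114, 122, 123, 123, 120, 122, 116]
top0 edge cols
338 [113, 106, 111, 108, 105, 111, 106, 111, 118, 131, 135, 123, 1
[... 2113 characters left out ...]
3, 73, 78]
234 [76, 79, 86, 82, 73, 77, 80, 74, 82, 82, 81, 81, 80, 79, 85, 86, 84, 70, 48, 46, 52, 52, 87, 129, 94, 77, 78]
236 [81, 83, 83, 80, 77, 79, 80, 84, 86, 84, 81, 77, 83, 89, 80, 77, 84, 82, 87, 84, 85, 83, 69, 78, 78, 75, 77]
238 [75, 85, 84, 81, 74, 76, 78, 77, 85, 82, 85, 81, 82, 85, 85, 81, 80, 75, 80, 84, 82, 84, 78, 74, 77, 78, 81]
240 [84, 82, 87, 81, 80, 78, 81, 83, 83, 80, 85, 79, 80, 83, 79, 93, 146, 159, 86, 77, 84, 85, 82, 74, 77, 78, 70]
242 [80, 85, 80, 85, 78, 80, 74, 86, 82, 83, 84, 77, 86, 80, 100, 171, 243, 244, 109, 76, 88, 87, 76, 73, 73, 80, 79]
244 [83, 85, 89, 77, 80, 78, 76, 78, 81, 86, 84, 79, 81, 86, 89, 114, 136, 155, 105, 81, 81, 85, 80, 80, 73, 75, 84]
```

Run:
```python
from h import *
import pickle
c,d,t=pickle.load(open("w7.pkl","rb"))
i0=cv2.imread("pics/side0.png")[:,:,::-1].astype(int).min(2);t0=cv2.imread("pics/top0.png")[:,:,::-1].astype(int).min(2)
A=[]
for r in range(242,278,2):
    w=np.clip(i0[r,252:264]-125,0,None);u=(w*np.arange(252,264)).sum()/w.sum();A.append(plane(d,u,r,.1545))
A=np.array(A);p=np.polyfit(A[:,1],A[:,0],1);print("side M x at y",[(y,np.polyval(p,y).round(4)) for y in(-.115,-.166,-.2436)],np.degrees(np.arctan(-p[0])))
B=[]
for k in range(344,390,2):
    w=np.clip(t0[184:200,k]-145,0,None);v=(w*np.arange(184,200)).sum()/w.sum();B.append(plane(t,k,v,.1545))
B=np.array(B);p=np.polyfit(B[:,1],B[:,0],1);print("top M x",[(y,np.polyval(p,y).round(4)) for y in(-.115,-.166,-.2436)],np.degrees(np.arctan(-p[0])))
# panel extent along the edge: top edge ends; side top corner row
print(plane(t,341.5,191.5,.1545),plane(t,391.8,190.4,.1545),plane(d,258,240.5,.1545),plane(d,261.5,280,.1545))
def py(c,u,v,y):
    r=ray(c,u,v);return c["C"]+r*(y-c["C"][1])/r[1]
for n,u,v,y in(("sprung in",250.5,233.5,-.1435),("straight in",258.2,235.5,-.1465),("straight out",264.8,236,-.1465),("handle out top",259.7,194,-.1465)):print(n,py(d,u,v,y).round(4))
s=telemetry.state();print(s["position"])
g=d["img"].astype(int)
for r in range(188,214,2): print(r,g[r,241:268].min(1).tolist())
```

```text
side M x at y [(-0.115, np.float64(0.5083)), (-0.166, np.float64(0.5102)), (-0.2436, np.float64(0.5131))] 2.129554322053812
top M x [(-0.115, np.float64(0.5097)), (-0.166, np.float64(0.5114)), (-0.2436, np.float64(0.5139))] 1.8616876613708213
[ 0.51008336 -0.11421735  0.1545    ] [ 0.51381532 -0.24429597  0.1545    ] [ 0.51037156 -0.11685797  0.1545    ] [ 0.51404296 -0.24490134  0.1545    ]
sprung in [ 0.4929 -0.1435  0.2048]
straight in [ 0.5108 -0.1465  0.2002]
straight out [ 0.5264 -0.1465  0.1977]
handle out top [ 0.5169 -0.1465  0.3263]
[ 0.50646148 -0.12448252  0.27376899]
188 [48, 58, 53, 56, 98, 75, 80, 89, 79, 74, 72, 70, 69, 70, 66, 64, 83, 75, 79, 75, 67, 66, 56, 60, 50, 50, 57]
190 [47, 54, 54, 46, 59, 64, 71, 63, 51, 40, 49, 57, 60, 47, 33, 32, 46, 64, 78, 74, 58, 57, 55, 46, 49, 55, 58]
192 [53, 58, 46, 53, 50, 53, 49, 47, 37, 41, 32, 27, 44, 36, 38, 35, 50, 112, 155, 82, 48, 51, 57, 56, 49, 53, 52]
194 [62, 56, 49, 51, 57, 51, 57, 50, 45, 43, 33, 41, 45, 56, 59, 57, 80, 165, 236, 88, 48, 47, 55, 50, 51, 51, 56]
196 [77, 56, 52, 54, 53, 50, 54, 45, 46, 41, 65, 75, 86, 
[... 296 characters left out ...]
, 74, 54, 49, 49, 49, 52, 52, 45, 44, 58, 87, 86, 83, 86, 79, 72, 109, 168, 88, 38, 41, 44, 49, 50, 59, 57]
204 [83, 79, 60, 52, 50, 53, 48, 48, 39, 38, 55, 92, 85, 86, 74, 74, 78, 105, 163, 123, 51, 33, 50, 47, 53, 59, 63]
206 [78, 78, 65, 57, 55, 47, 46, 45, 34, 38, 69, 96, 95, 107, 111, 135, 124, 95, 63, 80, 48, 47, 48, 51, 52, 54, 64]
208 [89, 79, 68, 61, 48, 52, 53, 39, 39, 51, 111, 183, 192, 184, 173, 171, 176, 142, 47, 34, 56, 53, 64, 53, 57, 66, 74]
210 [84, 83, 77, 84, 74, 75, 78, 77, 66, 42, 93, 148, 149, 136, 124, 121, 130, 127, 68, 46, 72, 101, 79, 79, 73, 72, 81]
212 [86, 85, 81, 74, 79, 81, 91, 120, 121, 103, 118, 135, 92, 81, 85, 90, 79, 80, 53, 54, 85, 93, 84, 78, 71, 74, 76]
```

>>> arm_command(
  plan=[
    {"gripper": 0.73,"offset": [-0.015,0.004,0],"yaw": -1},
    {"gripper": 0.73,"offset": [-0.03,0.009,0],"yaw": -2},
    {"gripper": 0.73,"offset": [-0.0415,0.012,0],"yaw": -2},
    {"gripper": 0.73,"offset": [-0.0415,0.012,0],"yaw": -2},
    {"gripper": 0.73,"offset": [-0.0415,0.012,0],"yaw": -2},
  ],
)

```text
t: 16.5
position: [0.5185, -0.1666, 0.2736]
eef_rot: [-180.0, -0.0, 91.9]
wrist_force: [-0.3, 0.2, -1.5]
grip_width: 0.0251
finger_force: 39.3
```

```bash
cat > m.py <<'E'
from h import *
d=cam("side");s=telemetry.state();print(s["t"],s["position"],s["eef_rot"],s["wrist_force"],s["grip_width"],s["finger_force"])
cv2.imwrite(f"pics/s{s['t']:.2f}.png",d["img"][:,:,::-1])
p=proj(d,s["position"]-[0,.02,.07]).astype(int);print(p)
g=d["img"].astype(int);x=p[0]-16
print("cols",x,x+29)
for r in range(p[1]-12,p[1]+8): print(r,g[r,x:x+30].min(1).tolist())
E
python3 m.py
```

```text
16.55 [ 0.51836616 -0.16629543  0.27367046] [-1.79982058e+02 -2.86950277e-02  9.19137158e+01] [ 0.13466529  0.00405642 -1.20820544] 0.025330391053060328 39.28094307950232
[262 246]
cols 246 275
234 [72, 78, 87, 119, 126, 123, 124, 126, 128, 150, 142, 146, 147, 145, 148, 142, 149, 147, 139, 145, 138, 147, 148, 142, 95, 81, 76, 85, 85, 85]
235 [79, 75, 87, 114, 123, 126, 121, 126, 132, 152, 124, 133, 135, 143, 142, 143, 144, 145, 139, 143, 144, 146, 149, 138, 90, 76, 81, 75, 85, 92]
236 [78, 74, 86, 111, 124, 119, 127, 131, 146, 128, 75, 94, 101, 119, 125, 143, 145, 148, 147, 148, 151, 157, 145, 137, 100, 83, 80, 79, 82, 85]
237 [81, 71, 89, 110, 126, 124, 128, 138, 144, 90, 52, 81, 82, 82, 107, 138, 145, 137, 126, 121, 133, 137, 124, 143, 120, 90, 78, 82, 84, 81]
238 [75, 82, 90, 113, 126, 122, 129, 147, 130, 55, 46, 79, 77, 79, 89, 120, 120, 93, 62, 47, 48, 56, 87, 142, 140, 95, 80, 76, 78, 83]
239 [73, 80, 82, 111, 124, 127, 138, 146, 93, 36, 55, 87, 93, 77, 83, 86, 79, 71, 49, 37, 34, 36, 72, 130, 148, 91, 82, 80, 83, 86]
240 [78, 80, 90, 107, 126, 130, 145, 134, 53, 34, 71, 141, 1
[... 1077 characters left out ...]
3, 77, 76, 76, 81, 75, 76, 78, 82, 81, 82, 79, 82]
249 [75, 80, 74, 83, 87, 80, 80, 83, 98, 90, 129, 225, 252, 246, 103, 71, 82, 78, 80, 80, 76, 77, 83, 81, 80, 79, 87, 82, 83, 84]
250 [85, 80, 79, 82, 84, 74, 79, 84, 102, 90, 130, 229, 252, 246, 107, 69, 83, 79, 84, 68, 73, 78, 76, 75, 82, 78, 82, 83, 82, 86]
251 [76, 86, 81, 79, 83, 82, 85, 91, 97, 94, 130, 218, 249, 243, 107, 78, 84, 75, 80, 82, 78, 77, 74, 77, 71, 86, 83, 82, 82, 84]
252 [86, 82, 75, 83, 82, 83, 84, 93, 94, 95, 131, 201, 226, 235, 99, 66, 84, 81, 78, 81, 73, 75, 79, 76, 81, 77, 83, 87, 77, 78]
253 [80, 77, 79, 88, 83, 81, 77, 95, 97, 93, 124, 187, 214, 237, 106, 73, 82, 82, 83, 77, 75, 75, 77, 78, 76, 76, 85, 83, 82, 80]
```

Run:
```python
from h import *
d=cam("side");s=telemetry.state();T=s["position"];yc=T[1]
def py(c,u,v,y):
    r=ray(c,u,v);return c["C"]+r*(y-c["C"][1])/r[1]
Q={}
for n,u,v,y in(("sp",255.7,245.3,yc-.019),("st",264.7,246.8,yc-.022),("out",271.8,246.8,yc-.022)):Q[n]=py(d,u,v,y)-T;print(n,Q[n].round(4))
g=d["img"].astype(int)
for r in range(200,218,2): print(r,g[r,258:278].min(1).tolist())
for u in (266,267,268): print(py(d,u,206,yc-.022)-T)
```

```text
sp [-0.0144 -0.019  -0.0672]
st [ 0.0061 -0.022  -0.0701]
out [ 0.0224 -0.022  -0.0711]
200 [82, 77, 77, 73, 70, 69, 71, 72, 72, 65, 54, 56, 49, 60, 56, 56, 57, 50, 49, 58]
202 [86, 83, 79, 73, 77, 80, 76, 79, 69, 52, 54, 58, 50, 55, 51, 51, 52, 52, 60, 56]
204 [79, 83, 78, 76, 78, 87, 109, 88, 73, 55, 49, 52, 49, 56, 57, 49, 55, 68, 71, 74]
206 [76, 80, 82, 81, 69, 72, 105, 105, 74, 51, 45, 49, 48, 56, 57, 57, 58, 77, 84, 85]
208 [82, 87, 79, 80, 64, 68, 108, 128, 72, 39, 54, 48, 47, 56, 54, 55, 63, 83, 84, 79]
210 [84, 81, 85, 76, 71, 57, 111, 169, 71, 44, 45, 44, 46, 52, 57, 53, 64, 81, 79, 85]
212 [72, 80, 80, 79, 74, 72, 84, 123, 53, 37, 47, 47, 50, 52, 58, 53, 70, 80, 79, 85]
214 [70, 81, 78, 82, 77, 64, 72, 99, 70, 48, 45, 48, 51, 58, 58, 56, 80, 80, 83, 81]
216 [72, 76, 80, 74, 69, 67, 65, 97, 118, 59, 44, 54, 50, 46, 51, 75, 85, 77, 82, 78]
[ 0.01048261 -0.022       0.05285439]
[ 0.01261791 -0.022       0.05274622]
[ 0.01475364 -0.022       0.05263798]
```

>>> arm_command(
  plan=[
    {"gripper": 0.73,"offset": [0,0,0.015],"yaw": 0},
    {"gripper": 0.73,"offset": [0,-0.001,0.032],"yaw": 0},
    {"gripper": 0.73,"offset": [0,-0.001,0.0435],"yaw": 0},
    {"gripper": 0.73,"offset": [0,-0.001,0.0435],"yaw": 0},
  ],
)

```text
t: 16.93
position: [0.5166, -0.1658, 0.2283]
eef_rot: [-179.8, -0.1, 91.9]
wrist_force: [-0.3, 0.8, -1.4]
grip_width: 0.0254
finger_force: 39.3
```

>>> arm_command(
  plan=[
    {"gripper": 0.73,"offset": [0,-0.0008,0.004],"yaw": 0},
    {"gripper": 0.73,"offset": [0,-0.0017,0.008],"yaw": 0},
    {"gripper": 0.73,"offset": [0,-0.0025,0.012],"yaw": 0},
    {"gripper": 0.73,"offset": [0,-0.0034,0.016],"yaw": 0},
    {"gripper": 0.73,"offset": [0,-0.0034,0.016],"yaw": 0},
  ],
)

```text
t: 17.35
position: [0.5138, -0.167, 0.2137]
eef_rot: [-180.0, -0.0, 91.9]
wrist_force: [0.2, 0.3, -1.8]
grip_width: 0.0248
finger_force: 39.3
```

```bash
python3 m.py
```

```text
17.4 [ 0.51396464 -0.16707911  0.21407247] [-1.79977086e+02 -1.43359004e-02  9.19163999e+01] [-0.36030581 -0.24213091 -1.44583098] 0.025393436566290537 39.28168085461948
[260 264]
cols 244 273
252 [83, 80, 82, 92, 124, 128, 128, 129, 128, 128, 146, 144, 148, 142, 142, 148, 153, 147, 146, 148, 148, 148, 151, 145, 90, 74, 79, 79, 81, 78]
253 [79, 83, 76, 87, 117, 121, 125, 122, 124, 131, 153, 147, 149, 141, 126, 138, 153, 144, 143, 147, 144, 151, 149, 139, 90, 81, 79, 86, 79, 82]
254 [82, 79, 76, 89, 121, 128, 129, 124, 127, 144, 132, 125, 128, 131, 127, 142, 151, 144, 146, 150, 149, 152, 144, 138, 104, 84, 79, 85, 83, 84]
255 [85, 78, 76, 88, 119, 130, 125, 125, 138, 147, 87, 73, 99, 119, 139, 153, 147, 147, 149, 148, 158, 138, 131, 136, 121, 90, 79, 75, 83, 83]
256 [82, 80, 77, 91, 111, 124, 125, 129, 153, 119, 59, 65, 88, 107, 131, 164, 142, 124, 118, 120, 128, 96, 99, 140, 145, 89, 75, 82, 82, 83]
257 [80, 82, 77, 87, 109, 124, 129, 140, 151, 85, 43, 63, 87, 100, 123, 160, 133, 86, 58, 44, 57, 44, 74, 135, 147, 88, 77, 84, 80, 81]
258 [80, 81, 74, 80, 108, 132, 131, 149, 123, 55, 3
[... 1114 characters left out ...]
8, 80, 85, 75, 74, 75, 76]
267 [81, 83, 82, 78, 82, 88, 103, 100, 92, 88, 84, 85, 83, 85, 102, 132, 178, 178, 181, 145, 97, 77, 78, 78, 82, 82, 77, 80, 79, 79]
268 [77, 79, 82, 77, 83, 96, 101, 94, 86, 90, 80, 91, 81, 88, 97, 129, 178, 187, 177, 176, 150, 97, 77, 79, 81, 86, 79, 77, 77, 81]
269 [82, 72, 82, 74, 85, 104, 102, 95, 92, 83, 85, 82, 87, 84, 109, 153, 181, 184, 158, 176, 175, 150, 102, 79, 79, 83, 82, 82, 77, 85]
270 [78, 89, 78, 76, 83, 100, 101, 97, 89, 88, 91, 87, 86, 85, 111, 156, 184, 166, 124, 154, 173, 177, 151, 108, 72, 80, 84, 85, 84, 79]
271 [82, 82, 81, 80, 93, 101, 100, 98, 92, 86, 91, 92, 88, 80, 92, 141, 181, 159, 88, 121, 155, 173, 173, 153, 110, 81, 79, 84, 79, 79]
```

>>> arm_command(
  plan=[
    {"gripper": 0.73,"offset": [0,-0.0009,0.004],"yaw": 0},
    {"gripper": 0.73,"offset": [0,-0.0017,0.008],"yaw": 0},
    {"gripper": 0.73,"offset": [0,-0.0025,0.012],"yaw": 0},
    {"gripper": 0.73,"offset": [0,-0.0032,0.015],"yaw": 0},
    {"gripper": 0.73,"offset": [0,-0.0032,0.015],"yaw": 0},
  ],
)

```text
t: 17.82
position: [0.5105, -0.1671, 0.1985]
eef_rot: [-179.9, -0.0, 91.9]
wrist_force: [-0.1, 0.5, -2.1]
grip_width: 0.0247
finger_force: 39.3
```

>>> arm_command(
  plan=[
    {"gripper": 0.73,"offset": [0,-0.0006,0.003],"yaw": 0},
    {"gripper": 0.73,"offset": [0,-0.0011,0.005],"yaw": 0},
    {"gripper": 0.73,"offset": [0,-0.0011,0.005],"yaw": 0},
  ],
)

```text
t: 18.07
position: [0.5101, -0.1674, 0.1946]
eef_rot: [179.9, 0.0, 91.9]
wrist_force: [1.4, 1.0, 2.0]
grip_width: 0.025
finger_force: 39.4
```

```bash
python3 m.py|head -24; python3 -c "
from h import *
d=cam('side')
for y in(-.1115,-.166,-.1885): print(proj(d,[.511,y,.1545]))"
```

```text
18.1167 [ 0.51007673 -0.16739776  0.19467197] [1.79937266e+02 3.59433727e-02 9.19231918e+01] [ 1.23970421 -0.08547     1.01437787] 0.02522656966676375 39.391093978774734
[259 270]
cols 243 272
258 [79, 87, 81, 89, 129, 121, 126, 127, 129, 138, 151, 146, 144, 150, 153, 148, 152, 148, 148, 146, 146, 144, 139, 120, 96, 81, 78, 81, 81, 78]
259 [85, 82, 76, 94, 130, 125, 121, 126, 130, 145, 148, 145, 147, 150, 153, 142, 149, 144, 150, 147, 147, 147, 152, 139, 101, 75, 76, 74, 82, 86]
260 [86, 83, 77, 89, 121, 126, 126, 129, 136, 145, 121, 119, 129, 130, 134, 145, 147, 147, 150, 145, 147, 151, 151, 150, 100, 79, 81, 78, 73, 84]
261 [83, 82, 77, 88, 122, 124, 126, 132, 139, 119, 65, 82, 84, 87, 115, 146, 147, 146, 143, 132, 125, 125, 133, 143, 95, 84, 81, 78, 76, 79]
262 [80, 82, 81, 89, 117, 129, 126, 138, 144, 88, 50, 70, 84, 84, 93, 142, 151, 148, 108, 89, 74, 73, 101, 142, 102, 83, 80, 79, 76, 82]
263 [73, 80, 79, 86, 121, 126, 133, 150, 125, 57, 42, 69, 87, 81, 96, 130, 155, 150, 63, 40, 39, 46, 93, 148, 122, 87, 84, 82, 79, 81]
264 [81, 79, 80, 92, 115, 129, 139, 143, 91, 44, 43, 68, 
[... 1211 characters left out ...]
7, 97, 135, 166, 150, 82, 70, 80, 113, 146, 168, 177, 153, 110, 81, 79]
274 [81, 80, 81, 84, 84, 93, 100, 100, 93, 87, 89, 87, 82, 83, 90, 102, 122, 163, 158, 94, 73, 81, 84, 111, 144, 169, 175, 162, 128, 87]
275 [76, 81, 80, 85, 92, 105, 98, 96, 82, 81, 83, 90, 86, 82, 89, 107, 119, 159, 161, 107, 80, 81, 76, 77, 108, 138, 166, 178, 168, 123]
276 [76, 80, 80, 84, 96, 101, 97, 95, 83, 88, 90, 88, 88, 92, 100, 108, 124, 149, 161, 119, 78, 77, 74, 76, 79, 97, 127, 160, 173, 164]
277 [81, 80, 83, 85, 97, 101, 99, 89, 80, 82, 75, 88, 85, 87, 98, 116, 127, 144, 161, 122, 78, 79, 76, 77, 76, 80, 102, 130, 158, 178]
[258.18137125 238.96865456]
[258.95020736 254.92493737]
[259.28323788 261.8358243 ]
```

>>> arm_command(
  plan=[
    {"gripper": 0.73,"offset": [0,0.0015,0],"yaw": 0},
    {"gripper": 0.73,"offset": [0,0.0015,0.001],"yaw": 0},
    {"gripper": 0.73,"offset": [0,0.0015,0.001],"yaw": 0},
  ],
)

```text
t: 18.42
position: [0.5116, -0.1674, 0.194]
eef_rot: [179.9, 0.0, 91.9]
wrist_force: [-0.7, -0.2, 6.3]
grip_width: 0.0249
finger_force: 39.4
```

```bash
python3 m.py|head -1
python3 - <<'E'
from h import *
d=cam("side");g=d["img"].astype(int)
# look through the mouth: barrel and plate top
for r in range(240,262): print(r,g[r,246:270].min(1).tolist())
E
```

```text
18.4667 [ 0.51163259 -0.16731514  0.19400301] [1.79932008e+02 4.71113269e-02 9.19265079e+01] [-0.55860705  0.56065484  7.2530264 ] 0.024928041591186646 39.417135959956795
240 [77, 58, 54, 56, 50, 51, 38, 37, 44, 49, 95, 148, 157, 84, 77, 86, 138, 146, 59, 35, 41, 46, 48, 50]
241 [75, 58, 57, 59, 55, 47, 44, 43, 31, 61, 139, 222, 229, 98, 69, 80, 131, 168, 60, 46, 49, 54, 56, 52]
242 [72, 57, 56, 52, 44, 49, 48, 35, 36, 83, 172, 238, 242, 107, 76, 74, 107, 157, 65, 41, 48, 44, 51, 56]
243 [81, 59, 57, 55, 47, 47, 44, 39, 45, 99, 187, 236, 244, 188, 167, 135, 102, 146, 63, 49, 45, 51, 55, 54]
244 [76, 72, 46, 56, 46, 47, 49, 43, 40, 101, 197, 235, 243, 232, 212, 158, 85, 89, 53, 41, 43, 49, 54, 57]
245 [76, 72, 55, 51, 54, 46, 47, 39, 36, 96, 172, 194, 183, 180, 174, 147, 68, 47, 51, 49, 52, 50, 55, 52]
246 [76, 78, 60, 58, 49, 47, 42, 45, 37, 93, 151, 145, 138, 141, 154, 138, 81, 49, 63, 54, 62, 65, 68, 69]
247 [81, 76, 66, 65, 58, 65, 68, 65, 40, 89, 150, 129, 111, 107, 119, 110, 96, 67, 80, 74, 81, 77, 80, 79]
248 [78, 82, 86, 75, 72, 99, 110, 92, 39, 84, 133, 94, 82, 89, 101, 105, 
[... 827 characters left out ...]
9, 127, 121, 130, 143, 151, 149, 141, 156, 167, 165, 141, 124, 113, 130, 151, 145, 101, 81, 78]
257 [86, 108, 127, 125, 123, 125, 125, 126, 141, 145, 145, 132, 153, 178, 189, 169, 157, 141, 142, 154, 145, 96, 81, 79]
258 [88, 109, 123, 124, 129, 126, 126, 136, 147, 151, 141, 131, 141, 147, 150, 149, 150, 142, 148, 146, 138, 95, 84, 75]
259 [88, 110, 128, 125, 123, 126, 128, 137, 140, 147, 152, 144, 142, 146, 147, 144, 145, 142, 142, 154, 138, 101, 91, 72]
260 [84, 105, 132, 122, 128, 128, 136, 143, 108, 124, 125, 135, 148, 149, 145, 146, 149, 143, 152, 146, 143, 118, 85, 75]
261 [86, 102, 125, 126, 127, 128, 142, 107, 70, 83, 94, 108, 141, 150, 146, 143, 155, 153, 139, 130, 149, 142, 95, 78]
```

>>> arm_command(
  plan=[
    {"gripper": 0.73,"offset": [0,0,-0.0018],"yaw": 0},
    {"gripper": 0.73,"offset": [0,0,-0.0018],"yaw": 0},
    {"gripper": 0.69,"offset": [0,0,-0.0018],"yaw": 0},
    {"gripper": 0.66,"offset": [0,0,-0.0018],"yaw": 0},
    {"gripper": 0.63,"offset": [0,0,-0.0018],"yaw": 0},
  ],
)

```text
t: 18.93
position: [0.5112, -0.1671, 0.1947]
eef_rot: [-180.0, -0.0, 91.9]
wrist_force: [0.9, -0.2, -2.3]
grip_width: 0.0323
finger_force: 12.1
```

>>> arm_command(
  plan=[
    {"gripper": 0.6,"offset": [0,0,0],"yaw": 0},
    {"gripper": 0.57,"offset": [0,0,0],"yaw": 0},
    {"gripper": 0.54,"offset": [0,0,0],"yaw": 0},
    {"gripper": 0.5,"offset": [0,0,0],"yaw": 0},
    {"gripper": 0.5,"offset": [0,0,0],"yaw": 0},
  ],
)

```text
t: 19.35
position: [0.5114, -0.1672, 0.1951]
eef_rot: [180.0, 0.0, 91.9]
wrist_force: [1.8, 0.0, -0.5]
grip_width: 0.0439
finger_force: 0.6
```

>>> arm_command(
  plan=[
    {"gripper": 0.4,"offset": [0,0,0],"yaw": 0},
    {"gripper": 0.3,"offset": [0,0,0],"yaw": 0},
    {"gripper": 0.1,"offset": [0,0,0],"yaw": 0},
    {"gripper": 0,"offset": [0,0,0],"yaw": 0},
    {"gripper": 0,"offset": [0,0,0],"yaw": 0},
  ],
)

```text
t: 19.77
position: [0.5113, -0.1672, 0.1951]
eef_rot: [-180.0, 0.0, 91.9]
wrist_force: [0.0, -0.1, -0.0]
grip_width: 0.0751
finger_force: 0.0
```

>>> arm_command(
  plan=[
    {"gripper": 0,"offset": [0,0,0],"yaw": 0},
    {"gripper": 0,"offset": [0,0,0],"yaw": 0},
    {"gripper": 0,"offset": [0,0,0],"yaw": 0},
    {"gripper": 0,"offset": [0,0,0],"yaw": 0},
    {"gripper": 0,"offset": [0,0,0],"yaw": 0},
  ],
)

```text
t: 20.18
position: [0.5113, -0.1672, 0.1951]
eef_rot: [-180.0, 0.0, 91.9]
wrist_force: [-0.0, -0.1, 0.9]
grip_width: 0.0883
finger_force: 0.0
```

```bash
python3 m.py|head -1
python3 - <<'E'
from h import *
d=cam("side");g=d["img"].astype(int)
for r in range(226,280,3): print(r,g[r,244:276].min(1).tolist())
E
```

```text
20.2333 [ 0.51131277 -0.16721845  0.19507206] [1.79999442e+02 2.44251736e-03 9.19206410e+01] [ 0.24276252  0.05793586 -0.45620078] 0.08777540741374948 0.0
226 [105, 104, 111, 111, 110, 105, 102, 101, 101, 105, 107, 101, 95, 88, 79, 84, 89, 104, 109, 105, 111, 102, 107, 91, 95, 99, 109, 115, 99, 86, 90, 85]
229 [70, 74, 78, 76, 83, 79, 85, 84, 80, 83, 81, 70, 52, 54, 74, 86, 83, 82, 72, 73, 73, 77, 74, 73, 75, 76, 77, 76, 81, 86, 81, 92]
232 [77, 74, 76, 82, 79, 84, 85, 78, 85, 79, 84, 72, 41, 42, 65, 90, 82, 78, 83, 73, 77, 80, 83, 76, 73, 106, 187, 217, 96, 75, 82, 87]
235 [81, 74, 81, 82, 83, 77, 82, 81, 76, 80, 87, 66, 40, 41, 60, 84, 90, 82, 77, 76, 74, 75, 80, 78, 67, 38, 70, 101, 86, 78, 79, 87]
238 [82, 85, 80, 78, 77, 86, 87, 80, 84, 81, 86, 58, 36, 45, 54, 77, 86, 83, 81, 76, 72, 75, 77, 66, 40, 23, 54, 101, 125, 86, 79, 80]
241 [81, 74, 72, 79, 80, 84, 81, 81, 75, 79, 84, 78, 38, 28, 48, 68, 76, 83, 77, 75, 72, 73, 75, 75, 41, 33, 43, 96, 143, 81, 81, 82]
244 [84, 79, 77, 77, 81, 84, 79, 79, 74, 83, 89, 93, 41, 35, 105, 190, 199, 209, 221, 178, 197, 194, 157, 131, 48, 29, 4
[... 934 characters left out ...]
, 76, 94, 135, 141, 141, 91, 42, 41, 50, 79, 95, 114, 139, 159, 94, 37, 37, 77, 130, 148, 98, 78, 80, 82, 81, 78, 81, 87, 82]
268 [81, 80, 79, 81, 89, 118, 123, 60, 36, 40, 51, 64, 81, 85, 97, 131, 181, 169, 61, 37, 106, 147, 99, 75, 79, 82, 86, 82, 78, 80, 78, 81]
271 [83, 81, 80, 80, 95, 101, 101, 99, 82, 91, 84, 89, 88, 81, 94, 141, 185, 161, 61, 91, 157, 163, 181, 159, 107, 80, 77, 84, 77, 79, 78, 81]
274 [81, 82, 80, 85, 103, 100, 96, 92, 87, 90, 86, 89, 86, 89, 99, 123, 162, 156, 94, 73, 80, 80, 114, 145, 164, 172, 158, 125, 81, 75, 85, 78]
277 [76, 83, 83, 100, 105, 100, 92, 79, 82, 81, 90, 85, 90, 104, 115, 121, 146, 166, 127, 82, 76, 79, 77, 76, 81, 98, 130, 160, 172, 174, 150, 110]
```

>>> arm_command(
  plan=[
    {"gripper": 0,"offset": [0,0,-0.01],"yaw": 0},
    {"gripper": 0,"offset": [0,0,-0.03],"yaw": 0},
    {"gripper": 0,"offset": [0,0,-0.06],"yaw": 0},
    {"gripper": 0,"offset": [0,0,-0.095],"yaw": 0},
    {"gripper": 0,"offset": [0,0,-0.13],"yaw": 0},
  ],
)

```text
t: 20.7
position: [0.511, -0.167, 0.3264]
eef_rot: [-180.0, -0.0, 91.9]
wrist_force: [-0.4, -0.2, 0.8]
grip_width: 0.0879
finger_force: 0.0
```

>>> arm_command(
  plan=[
    {"gripper": 0,"offset": [0.02,-0.01,0],"yaw": 0},
    {"gripper": 0,"offset": [0.055,-0.03,0],"yaw": 0},
    {"gripper": 0,"offset": [0.09,-0.05,0],"yaw": 0},
    {"gripper": 0,"offset": [0.125,-0.07,0],"yaw": 0},
    {"gripper": 0,"offset": [0.155,-0.09,0],"yaw": 0},
  ],
)

```text
t: 21.12
position: [0.4147, -0.0137, 0.325]
eef_rot: [180.0, -0.0, 91.9]
wrist_force: [1.4, 0.8, 0.3]
grip_width: 0.0876
finger_force: 0.0
```

Run:
```python
from h import *
d=cam("side");t=cam("top");c=cam("wrist");s=telemetry.state();print(s["t"],s["position"])
o=np.zeros((600,800,3),np.uint8)
o[:330,:400]=cv2.resize(d["img"][215:298,220:320],(400,330),interpolation=2)[:,:,::-1]
o[:330,400:]=cv2.resize(t["img"][160:243,310:410],(400,330),interpolation=2)[:,:,::-1]
o[330:600,:360]=cv2.resize(c["img"],(360,270))[:,:,::-1];o[330:600,440:800]=cv2.resize(d["img"],(360,270))[:,:,::-1]
cv2.imwrite("pics/f.png",o)
```

```text
21.2667 [ 0.41519321 -0.01390445  0.32578445]
```

View pics/f.png

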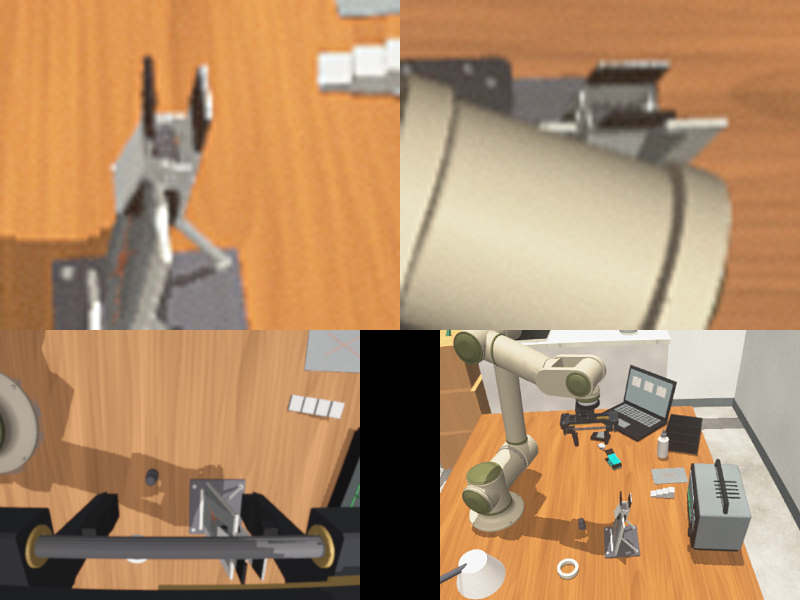

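The final picture shows the clamp seated over the panel and back plate, aligned with the 12° lean. The panel is in its place and the other objects look undisturbed.

```bash
python3 -c "
from workcell import workorder;print(workorder.sign_off())"
```

```text
the job is handed in; nothing more can be done
None
```

The clamp is clipped over the middle of the panel's top edge and the back plate, with the edge about fully down in its mouth. The gripper has let go and moved clear, the panel is still standing in its place, and I handed the job in at about 21 s of the 51 s allowed (no verdict was returned).

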